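# Hook the blue tray onto the desk mat

## Robot

A 6-joint arm with a two-finger parallel gripper is mounted at the origin on the work surface. World frame = base frame: x ahead of the robot, y to its left, z up, the work surface at z = 0. Lengths are in m, angles in rad, forces in N, time in s.
With the tool pointing down it reaches from about 0.35 to 0.775 m from the base axis. Payload 7.3 kg.
Tool frame: the origin (TCP) lies on the centre line of the jaws, within the pads' length; the fingertips stand ahead of it and the grasp point (between the pads) lies 11 mm behind it (robot.nose_length is the z of the fingertips in the tool frame, in m); z points along the fingers, y is the line along which they close (so a half turn about z gives the same grasp; the last joint's range is limited). The gripper opens to 92 mm and grips with 3 to 60 N. Pads are 19 mm wide; open, the fingers measure 130 mm over their backs; the gripper's body (75 mm by 190 mm) begins 47 mm behind the grasp point.
Start: joints at [-1.465, 0.342, 1.524, -0, 1.275, -0.146], TCP at [0.131, -0.508, 0.235] pointing down, gripper open.
Joint ranges: [-2.53, 2.53], [-0.77, 2.02], [0.04, 2.7], [-1, 4.14], [0.28, 2.66], [-3.11, 3.11]. Speed limits (rad/s): [2.57, 2.57, 3.14, 3.14, 3.14, 3.14].

## Interface

Orientations are given as [roll, pitch, yaw] about the fixed x, y, z axes, in that order (R = Rz(yaw) Ry(pitch) Rx(roll)).
In Python, from cell import robot, cams gives the robot as it stands. The module is installed in compiled form; this text tells all that it offers.
- The arm moves only by the tool carry_out, never from a script. Its argument "deltas" is a list of rows, each a list of 7 numbers: the shift along the tool's x, y, z in cm, then the turn, a rotation vector about the tool's x, y, z in rad, then the opening, from 0 (shut) to 1 (fully open). A call has exactly 8 rows; each row shifts and turns the commanded pose from where the row before left it, along the tool's axes as they then stand; what a row does not reach is not made up. A row lasts 1/12 s, in which the tool goes at most 41.7 mm and 7.16 degrees, less where a joint would pass 70% of its speed; a pose out of reach is approached as far as the arm can. A call is refused whole if a number of a shift passes 4.17 or a number of a turn 0.125, either way. A call with a gripper value outside its range is refused whole. The fingers move at their own pace and stop on an object; "force" is the grip in N (left out, the last holds). Time passes only in rows, so rows that do not move let the fingers close, or fill a call up. It gives the time, the measured TCP pose, the force, the opening and the grip force at its end, in the units of the state.
- robot.observe(): the state, without advancing time (a new reading comes with each control period).
- cams.read_camera(name): name is "scene" or "side" or "wrist"; returns a dict with "image" (384x512x3 uint8, blue, green, red), "depth" (384x512 float32, m along the optical axis (not along the pixel's ray), 0 where there is no reading), "fx", "fy", "cx", "cy" (pixels), "D" ([k1, k2, p1, p2, k3] as OpenCV has them; the pictures are not rectified), "world_to_cam" (4x4, takes a point from world to camera coordinates). Camera axes: x right, y up, looking along -z (the intrinsics and any distortion apply to the point x, -y, -z); pixel columns grow to the right and rows downward; lengths in m; the calibration is good to about 2 mm. A picture is of the moment at which its call begins.
- robot.hand_in(): hands the job in; it is judged then, once.
The state is a dict: "time": time; "qpos": joint angles; "qvel": joint speeds; "joint_efforts": joint torques, N m; "tool_pos": TCP position; "tool_rot": TCP orientation; "contact_force": force on the tool from outside, world axes, zero at the start; "torque": the same for the moment, N m; "opening": finger opening in m; "grip_force": force on a finger pad.
Only numpy, scipy, OpenCV 4.12 (cv2) and the standard library are available. Lean on these libraries where they do the work, as an engineer would, in place of code of your own. Each camera call takes 0.05 s, during which the arm holds its last target. There are 200 camera calls.

## Task

The blue tray with the white charger stands too far back on the desk: pick up the orange-handled hook, lower its prong into the tray's pull ring and drag the tray with it until the whole tray, ring included, is on the grey desk mat. Then lift the prong out of the ring and stand the hook back down on the desk, clear of the tray. Move the tray with the hook only, never with the gripper, keep it flat on the desk, and leave the grey tray where it is.

Things in the scene. Friction and masses are not known exactly. Their poses are not given: they have to be found in the camera images.
- hook: Hook tool, 160 g, stands on the desk. Origin: foot of its prong, an upright steel rod 10 mm thick, 52 tall; x points from handle to prong, z up. Handle: orange upright block centred at own x = -105 mm, 50 long in x, 26 wide in y (pinch this width from above), 60 tall, underside level with the prong's foot. A 10 mm square shank joins their tops, centred 47 mm up.
- blue_tray: Blue open tray to fetch, about 0.3 kg, a loose white charger in it. Flat-lying steel pull ring on its robot-side wall: inner diameter 44 mm, outer 56, 6 mm wire centred 22 mm above the desk, open below. Origin: on the desk under the ring's centre; x points from ring to tray, z up. Tray: own x 26 to 116 mm, 110 wide in y, 40 tall. Slides freely, swings in line behind the ring.
- grey_tray: Bystander: grey tray, same shape, ring and origin, holding a black adapter. It stands beside the blue one, either side.
- mat: Thin grey desk mat with dark edging, fixed, under 1 mm thick, 340 mm in its own x (away from the robot) by 640 in its own y. Origin: its centre. The hook starts on it; the trays start at its far edge, mostly beyond it. Nothing else is on it: a mini computer, black battery box, mouse and keyboard stand beyond its side edges.
There are look-alikes about, which are no part of the job. Several things look just like the hook: the one meant starts farthest to the robot's right. Of the things shaped like the blue_tray, the blue one is meant.

How it is judged:
On the way, in this order (a step that is already met when the one before it is completed fails the run):
1. the hook's prong stands down inside the blue tray's ring (horizontal distance between hook and blue_tray below 0.024 m and height (world z) of hook below 0.019 m), for 0.1 s.
2. with the prong still in the ring, the blue tray has been dragged wholly onto the mat (horizontal distance between hook and blue_tray below 0.024 m and height (world z) of hook below 0.025 m and x of blue_tray in the frame of mat below 0.06 m), for 0.1 s.
At the end, for the whole second after the job is handed in: Blue tray at rest, flat, wholly on the mat (ring centre in the mat's own frame: x -146 to +60 mm, y within 270 mm). Hook at rest, upright within 10 degrees, prong foot under 10 mm above the desk and over 30 mm from the ring centre. Grey tray within 20 mm of its start (x of blue_tray in the frame of mat between -0.146 and 0.06 m and y of blue_tray in the frame of mat between -0.27 and 0.27 m and angle between blue_tray's own z axis and vertical below 0.1 rad and linear speed of each of blue_tray, hook below 0.02 m/s and horizontal distance between hook and blue_tray above 0.03 m and height (world z) of hook below 0.01 m and angle between hook's own z axis and vertical below 0.17 rad and distance of grey_tray from where it was at the start of the episode below 0.02 m); the robot touches nothing.
It fails at once if the gripper or arm touches the blue tray (contact force between any of the fingers, the arm and blue_tray above 0.5 N).
It fails at once if the blue tray is tipped or lifted more than 20 mm off the desk (angle between blue_tray's own z axis and vertical above 0.35 rad or height (world z) of blue_tray above 0.02 m).
It fails at once if the grey tray is moved by more than 20 mm (distance of grey_tray from where it was at the start of the episode above 0.02 m).
It also fails if it takes over 45 s, if anything falls off the work surface, if the arm or the gripper's body presses on something with over 40 N, if the wrist force passes 120 N, or if a joint passes its speed limit or range.

## Working session

There is one attempt and no reset: what is moved stays moved. The work goes in short steps, Python scripts to look and compute and a tool call to move; the robot and the scene stay as the last step left them, time stands still between calls to the robot, and variables do not carry over. Pictures are saved under pics/ and viewed, at most 10 in all, crops included, and the job is handed in when it is done.

Besides the shell and the picture viewer there is one more tool, called after ">>>" as name([rows], argument=value, ...), one row to a line, values as JSON. carry_out: Moves the arm, as the interface text tells. Its arguments: {"type":"object","properties":{"deltas":{"type":"array","items":{"type":"array","items":{"type":"number"}}},"force":{"type":"number"}},"required":["deltas"]}

```bash
mkdir -p pics; cat > h.py <<'E'
import numpy as np, cv2
from cell import robot, cams
def shot(n,tag=None):
    c=cams.read_camera(n)
    if tag: cv2.imwrite(f'pics/{tag}.png',c['image'])
    return c
def ray(c,uv):
    K=np.array([[c['fx'],0,c['cx']],[0,c['fy'],c['cy']],[0,0,1.]])
    p=cv2.undistortPoints(np.array(uv,float).reshape(-1,1,2),K,np.array(c['D'],float)).reshape(-1,2)
    T=np.linalg.inv(np.array(c['world_to_cam']))
    d=np.c_[p[:,0],-p[:,1],-np.ones(len(p))]
    return T[:3,3],d@T[:3,:3].T
def onplane(c,uv,z):
    o,d=ray(c,uv); return o+d*((z-o[2])/d[:,2])[:,None]
def cloud(c):
    D=c['depth'];v,u=np.mgrid[:D.shape[0],:D.shape[1]]
    o,d=ray(c,np.c_[u.ravel(),v.ravel()])
    return (o+d*D.reshape(-1,1)).reshape(*D.shape,3)
E
python3 - <<'E'
from h import *
a=shot('scene');b=shot('side')
for n,c in(('scene',a),('side',b)):
    cv2.imwrite(f'pics/{n}0.png',c['image']); print(n,np.linalg.inv(c['world_to_cam'])[:3,3].round(3),(c['depth']>0).mean())
o=robot.observe();print(o['tool_pos'],o['tool_rot'],o['time'],robot.nose_length)
cv2.imwrite('pics/both0.png',np.vstack([a['image'],b['image']])[:, :] if 0 else a['image'])
E
```

```text
scene [1.162 0.279 0.884] 0.9961191813151041
side [-0.055  0.982  0.707] 0.9960988362630209
[ 0.13077567 -0.50811353  0.23413411] [-3.14027493e+00 -2.16960671e-04  2.51767049e-01] 0.1 0.008
```

View pics/scene0.png

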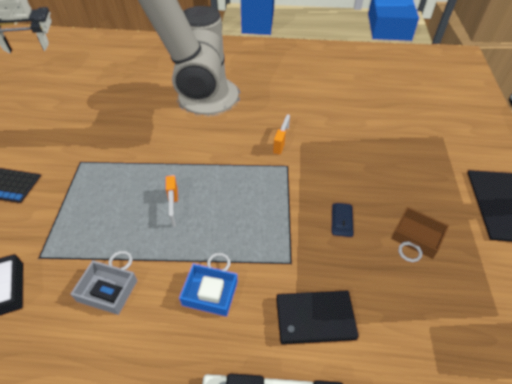

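View pics/side0.png

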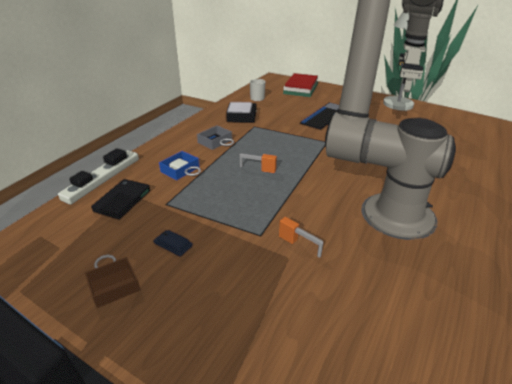

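The scene view shows the wanted hook on the mat (handle about (171,183), shank end about (171,215)). The blue tray is at (210,288) with its ring at (219,262), the grey tray is at (104,288), and the look-alike hook at (283,135) is off the mat. The side view shows the same hook at (258,161) and the blue ring at (193,171).

```bash
cat > m.py <<'E'
from h import *
def rect(P):
    (c,s,a)=cv2.minAreaRect(P[:,:2].astype(np.float32)*1000); return np.round(c,1),np.round(s,1),round(a,1)
if __name__=='__main__':
  for n in('scene','side'):
    c=shot(n);P=cloud(c);hsv=cv2.cvtColor(c['image'],cv2.COLOR_BGR2HSV);H,S,V=cv2.split(hsv)
    print('==',n)
    x,y,z=P[...,0],P[...,1],P[...,2]
    inm=(c['depth']>0)
    for nm,m in(('orange',(H>8)&(H<18)&(S>200)&(V>150)),('blue',(H>100)&(H<125)&(S>150)&(V>90))):
        k,L,st,ce=cv2.connectedComponentsWithStats((m&inm).astype(np.uint8))
        for i in range(1,k):
            if st[i,4]<40: continue
            Q=P[L==i]; 
            if abs(Q[:,2].mean())>.1: continue
            print(nm,st[i],'med',np.median(Q,0).round(3),'zmax',np.percentile(Q[:,2],[50,97]).round(3))
            T=Q[Q[:,2]>np.percentile(Q[:,2],97)-.006]; print('  top rect',rect(T),'pix top->plane',T.mean(0).round(3))
    # shank: light, above mat, near handle
    m=(S<70)&(z>.02)&(z<.07)&(x>.25)&(x<.75)&(abs(y+.1)<.45)&inm
    m|=(S<60)&(z>.012)&(z<.03)&(x>.25)&(x<.9)&(abs(y+.1)<.45)&inm
    k,L,st,ce=cv2.connectedComponentsWithStats(m.astype(np.uint8))
    for i in range(1,k):
        if st[i,4]<15: continue
        Q=P[L==i]; print('light',st[i],Q.mean(0).round(3),'zrange',np.percentile(Q[:,2],[3,50,97]).round(3),rect(Q))
    m=(S<60)&(V>60)&(V<170)&(abs(z)<.006)&(x>.2)&(x<.8)&inm
    k,L,st,ce=cv2.connectedComponentsWithStats(m.astype(np.uint8)); i=1+np.argmax(st[1:,4]); print('mat',st[i],rect(P[L==i]))
E
python3 m.py
```

```text
== scene
orange [274 131  11  22 174] med [0.275 0.267 0.048] zmax [0.048 0.059]
  top rect (array([258.1, 268.6]), array([22.6, 45.1]), 78.7) pix top->plane [0.26  0.269 0.057]
orange [167 177   9  23 100] med [ 0.478 -0.017  0.057] zmax [0.057 0.06 ]
  top rect (array([476.5, -18.5]), array([45.6, 21. ]), 19.0) pix top->plane [ 0.476 -0.018  0.057]
blue [  0 191  22   9 125] med [ 0.522 -0.472  0.01 ] zmax [0.01  0.012]
  top rect (array([ 521.7, -472.5]), array([68.8, 22. ]), 83.6) pix top->plane [ 0.522 -0.472  0.01 ]
blue [ 180  265   56   50 1305] med [0.757 0.126 0.017] zmax [0.017 0.04 ]
  top rect (array([757.6, 133.8]), array([109. ,  90.4]), 81.5) pix top->plane [0.768 0.137 0.038]
blue [100 286  13   8  67] med [ 0.779 -0.105  0.02 ] zmax [0.02  0.023]
  top rect (array([ 779.2, -104.1]), array([31. , 12.8]), 75.4) pix top->plane [ 0.779 -0.105  0.02 ]
light [  6 171  14  13  47] [ 0.459 -0.497  0.013] zrange [0.012 0.013 0.015] (array([ 452.2, -498.1]), array([54.3, 30.7]), 33.4)
light [ 19 173  16  11  48] [ 0.456 -0.451  0.013] zrange [0.012 0.013 0.014] (array([ 452.1
[... 1628 characters left out ...]
19 349] [ 0.754 -0.105  0.024] zrange [0.013 0.023 0.039] (array([ 746.1, -103.3]), array([116.6, 143.9]), 81.0)
light [239 154  22  11 104] [0.543 0.001 0.044] zrange [0.019 0.047 0.053] (array([538.3,  -2. ]), array([79.9, 15.1]), 14.3)
light [169 159  19  11  92] [0.75  0.144 0.028] zrange [0.016 0.03  0.038] (array([757.3, 148.1]), array([71.7, 88.1]), 79.6)
light [185 166  15  10  61] [0.685 0.145 0.022] zrange [0.017 0.022 0.026] (array([683.1, 143.3]), array([52.1, 56.3]), 75.7)
light [117 180  32  16 250] [0.79  0.326 0.026] zrange [0.022 0.027 0.029] (array([795.9, 328. ]), array([103.7,  55.5]), 6.9)
mat [ 168  127  157  108 8555] (array([513. ,  -6.7]), array([337.3, 639.1]), 3.7)
```

>>> carry_out([
  [2.5, -2.1, 0.3, 0, 0, 0, 1],
  [2.8, -2.4, 0.4, 0, 0, 0, 1],
  [2.8, -2.4, 0.4, 0, 0, 0, 1],
  [2.8, -2.4, 0.4, 0, 0, 0, 1],
  [2.8, -2.4, 0.4, 0, 0, 0, 1],
  [2.8, -2.4, 0.4, 0, 0, 0, 1],
  [2.8, -2.4, 0.4, 0, 0, 0, 1],
  [2.8, -2.4, 0.4, 0, 0, 0, 1],
], force=40)

```text
time: 0.87
tool_pos: [0.2983, -0.2687, 0.2036]
tool_rot: [3.141, -0.0, 0.251]
contact_force: [0.4, -0.5, -0.4]
opening: 0.0923
grip_force: 0.0
```

>>> carry_out([
  [2.8, -2.4, 0.4, 0, 0, 0, 1],
  [2.8, -2.4, 0.4, 0, 0, 0, 1],
  [2.8, -2.4, 0.4, 0, 0, 0, 1],
  [2.8, -2.4, 0.4, 0, 0, 0, 1],
  [2.8, -2.4, 0.4, 0, 0, 0, 1],
  [2.8, -2.4, 0.4, 0, 0, 0, 1],
  [2.8, -2.4, 0.4, 0, 0, 0, 1],
  [0, 0, 0, 0, 0, 0, 1],
])

```text
time: 1.53
tool_pos: [0.448, -0.0542, 0.1751]
tool_rot: [-3.14, -0.001, 0.257]
contact_force: [-0.3, 0.3, 0.4]
opening: 0.0916
grip_force: 0.0
```

```bash
python3 - <<'E'
from h import *
from m import rect
c=shot('wrist','w1');P=cloud(c);hsv=cv2.cvtColor(c['image'],cv2.COLOR_BGR2HSV);H,S,V=cv2.split(hsv)
o=robot.observe();print(o['tool_pos'],o['tool_rot'])
z=P[...,2]
T=P[(H>8)&(H<18)&(S>180)&(z>.05)&(z<.07)];print('handle',len(T),rect(T) if len(T)>10 else '',np.median(T,0) if len(T) else '')
Q=P[(S<70)&(z>.044)&(z<.06)];print('shank',len(Q),rect(Q) if len(Q)>10 else '')
E
```

```text
[ 0.44663904 -0.05618619  0.17513075] [-3.14095412e+00  4.99590036e-04  2.56972913e-01]
handle 1838 (array([472.8, -20.7]), array([48.3, 25.9]), 13.8) [ 0.47350956 -0.02088581  0.05877486]
shank 1452 (array([513.9, -12.1]), array([133. ,  14.4]), 17.6)
```

View pics/w1.png

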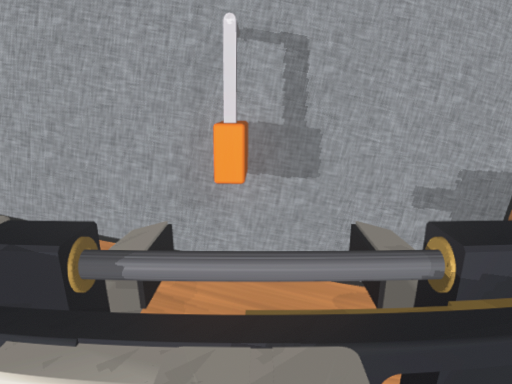

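The wrist view shows the handle at (230,153) and the shank running straight up to (230,18), so the hook is aligned with the tool. The handle is 34.5 mm ahead in tool x and 28 mm off in tool y, with its top at 59 mm, which agrees with the given size.

>>> carry_out([
  [1.8, -1.4, 1, 0, 0, 0, 1],
  [1.7, -1.4, 1.5, 0, 0, 0, 1],
  [0, 0, 2.5, 0, 0, 0, 1],
  [0, 0, 2.5, 0, 0, 0, 1],
  [0, 0, 2.5, 0, 0, 0, 1],
  [0, 0, 2.5, 0, 0, 0, 1],
  [0, 0, 2, 0, 0, 0, 1],
  [0, 0, 0, 0, 0, 0, 1],
])

```text
time: 2.25
tool_pos: [0.4699, -0.0234, 0.0276]
tool_rot: [-3.139, 0.006, 0.251]
contact_force: [-1.4, -0.3, -0.2]
opening: 0.0922
grip_force: 0.0
```

>>> carry_out([
  [0, 0, 0, 0, 0, 0, 0],
  [0, 0, 0, 0, 0, 0, 0],
  [0, 0, 0, 0, 0, 0, 0],
  [0, 0, 0, 0, 0, 0, 0],
  [0, 0, 0, 0, 0, 0, 0],
  [0, 0, 0, 0, 0, 0, 0],
  [0, 0, 0, 0, 0, 0, 0],
  [0, 0, 0, 0, 0, 0, 0],
], force=40)

```text
time: 2.92
tool_pos: [0.4727, -0.023, 0.0309]
tool_rot: [3.141, -0.0, 0.252]
contact_force: [0.6, 0.5, 0.5]
opening: 0.0431
grip_force: 0.0
```

>>> carry_out([
  [0, 0, 0, 0, 0, 0, 0],
  [0, 0, 0, 0, 0, 0, 0],
  [0, 0, 0, 0, 0, 0, 0],
  [0, 0, 0, 0, 0, 0, 0],
  [0, 0, 0, 0, 0, 0, 0],
  [0, 0, 0, 0, 0, 0, 0],
  [0, 0, 0, 0, 0, 0, 0],
  [0, 0, 0, 0, 0, 0, 0],
])

```text
time: 3.58
tool_pos: [0.4726, -0.023, 0.0307]
tool_rot: [-3.142, 0.0, 0.252]
contact_force: [-1.0, 0.4, 0.4]
opening: 0.026
grip_force: 40.0
```

>>> carry_out([
  [0, 0, -0.5, 0, 0, 0, 0],
  [0, 0, -1, 0, 0, 0, 0],
  [0, 0, -1, 0, 0, 0, 0],
  [0, 0, -1, 0, 0, 0, 0],
  [0, 0, -1, 0, 0, 0, 0],
  [0, 0, -1, 0, 0, 0, 0],
  [0, 0, -0.5, 0, 0, 0, 0],
  [0, 0, 0, 0, 0, 0, 0],
])

```text
time: 4.25
tool_pos: [0.4734, -0.0232, 0.0918]
tool_rot: [3.14, -0.002, 0.252]
contact_force: [1.1, -0.3, -1.6]
opening: 0.0259
grip_force: 40.0
```

```bash
cat > w.py <<'E'
from h import *
from m import rect
import sys
c=shot('wrist',sys.argv[1]);P=cloud(c);hsv=cv2.cvtColor(c['image'],cv2.COLOR_BGR2HSV);H,S,V=cv2.split(hsv)
o=robot.observe();print(o['tool_pos'].round(4) if hasattr(o['tool_pos'],'round') else o['tool_pos'],o['tool_rot'],o['opening'],o['grip_force'])
z=P[...,2]
k,L,st,ce=cv2.connectedComponentsWithStats(((S<60)&(V>90)&(z>.035)&(c['depth']>.08)).astype(np.uint8))
for i in range(1,k):
    if st[i,4]>80: Q=P[L==i];print('light',st[i],np.median(Q,0).round(4),'z',np.percentile(Q[:,2],[3,97]).round(3),rect(Q))
E
python3 w.py w2
```

```text
[ 0.4729 -0.0231  0.0911] [ 3.14090864e+00 -9.87085480e-04  2.51779650e-01] 0.025937201803494285 39.988752007484436
light [ 247    0   28  217 5603] [ 0.5406 -0.0059  0.1123] z [0.111 0.114] (array([537.2,  -5.6]), array([82.6, 14.4]), 16.2)
light [  0 216  17  32 405] [0.4855 0.0614 0.1517] z [0.149 0.155] (array([484.6,  59.9]), array([12. , 10.9]), 71.3)
light [208 221  23  30 495] [ 0.481  -0.0018  0.103 ] z [0.087 0.118] (array([492.4,   1.3]), array([25.8, 10. ]), 9.9)
light [292 221  24  30 506] [ 0.4904 -0.0381  0.1032] z [0.087 0.152] (array([499.8, -32.5]), array([27.3,  9.7]), 36.0)
light [ 441  250   71   58 2236] [ 0.5155 -0.074   0.1655] z [0.15  0.167] (array([512.4, -82.2]), array([41.9, 17.1]), 70.2)
light [   0  253   82   55 2609] [0.4856 0.0461 0.1652] z [0.15  0.167] (array([479.6,  47.9]), array([18.2, 41.7]), 48.4)
light [ 205  254  113   56 3450] [ 0.5014 -0.0162  0.1655] z [0.134 0.167] (array([485.9, -20. ]), array([40.1, 32. ]), 15.4)
light [472 365  40  19 653] [ 0.4768 -0.1037  0.1583] z [0.15  0.165] (array([ 475.5, -104.2]), array([23.2,  2.9]), 16.3)
```

View pics/w2.png

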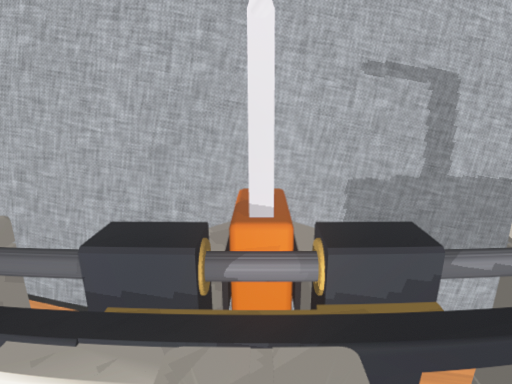

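The hook is gripped level: the shank top is at 112 mm after a 60 mm lift and the prong end is just at (260,3). Next I'll measure the prong and ring from the two fixed cameras.

```bash
cat > f.py <<'E'
from h import *
def go():
  o=robot.observe();t=np.array(o['tool_pos']);yw=o['tool_rot'][2];ex=np.array([np.cos(yw),np.sin(yw)]);ey=np.array([np.sin(yw),-np.cos(yw)])
  print('tcp',t.round(4),np.round(o['tool_rot'],3),'t',o['time'],'grip',o['grip_force'])
  for n in('scene','side'):
    c=shot(n);P=cloud(c);S=cv2.cvtColor(c['image'],cv2.COLOR_BGR2HSV)[...,1];x,y,z=np.moveaxis(P,-1,0)
    rel=P[...,:2]-t[:2];a=rel@ex;b=rel@ey
    m=(S<80)&(a>.04)&(a<.13)&(abs(b)<.02)&(z>t[2]-.035)&(z<t[2]+.03)
    m2=(S<80)&(a>.095)&(a<.12)&(abs(b)<.02)&(z>max(.004,t[2]-.04))&(z<t[2]+.03)
    if m.sum(): print(n,'shank a-end',np.percentile(a[m],[50,98]).round(4),'b',np.median(b[m]).round(4),'ztop',np.percentile(z[m],95).round(3),'prong foot z',z[m2].min().round(3) if m2.any() else '')
    hsv=cv2.cvtColor(c['image'],cv2.COLOR_BGR2HSV)
    bl=(abs(hsv[...,0].astype(int)-112)<13)&(hsv[...,1]>150)&(z>.034)&(z<.045)&(y>-.05)&(y<.3)&(x>.3)&(x<.9)
    B=P[bl];(cc,s,ang)=cv2.minAreaRect((B[:,:2]*1000).astype(np.float32));
    if s[0]>s[1]: ang-=90   # angle of the short side
    while ang>45: ang-=90
    while ang<-45: ang+=90
    r=np.radians(ang); pr=np.array(cc)-71*np.array([np.cos(r),np.sin(r)])
    print(n,'tray',np.round(cc,1),np.round(s,1),round(ang,1),'ring pred',pr.round(1))
    near=(np.hypot(x*1000-pr[0],y*1000-pr[1])<36)&(S<70)&(z>.014)&(z<.03)
    k,L,st,ce=cv2.connectedComponentsWithStats(near.astype(np.uint8),connectivity=8); i=1+np.argmax(st[1:,4])
    cn=cv2.findContours((L==i).astype(np.uint8),cv2.RETR_EXTERNAL,cv2.CHAIN_APPROX_NONE)[0][0].reshape(-1,2)
    R=onplane(c,cn,.024)[:,:2]*1000
    (q,rad)=cv2.minEnclosingCircle(R.astype(np.float32));A=np.c_[2*R,np.ones(len(R))];sol=np.linalg.lstsq(A,(R**2).sum(1),rcond=None)[0]
    print(n,'ring circ',np.round(q,1),round(rad,1),'lsq',sol[:2].round(1),np.sqrt(sol[2]+sol[:2]@sol[:2]).round(1))
if __name__=='__main__': go()
E
python3 f.py
```

```text
tcp [ 0.4729 -0.0231  0.0911] [ 3.141e+00 -1.000e-03  2.520e-01] t 4.3 grip 39.988752007484436
scene shank a-end [0.0946 0.1107] b -0.0004 ztop 0.112 prong foot z 0.059
scene tray [757.8 133.9] [109.1  88.8] -8.4 ring pred [687.6 144.3]
scene ring circ [688.3 144.9] 27.3 lsq [688.2 144.8] 24.3
side shank a-end [0.0954 0.1069] b -0.0044 ztop 0.111 prong foot z 0.059
side tray [750.9 135.5] [109.7  94. ] -7.9 ring pred [680.6 145.2]
side ring circ [682.6 149.2] 28.7 lsq [681.9 148.7] 25.8
```

>>> carry_out([
  [1.2, -0.9, 0, 0, 0, 0, 0],
  [2.4, -1.9, 0, 0, 0, 0, 0],
  [2.4, -1.9, 0, 0, 0, 0, 0],
  [2.4, -1.9, 0, 0, 0, 0, 0],
  [2.4, -1.9, 0, 0, 0, 0, 0],
  [2.2, -1.5, 0, 0, 0, 0, 0],
  [1.2, -0.9, 0, 0, 0, 0, 0],
  [0, 0, 0, 0, 0, 0, 0],
])

```text
time: 5.07
tool_pos: [0.5842, 0.1204, 0.0896]
tool_rot: [-3.141, -0.0, 0.254]
contact_force: [-1.1, -1.1, -1.2]
opening: 0.0259
grip_force: 40.0
```

```bash
python3 f.py | grep -v 'tray'; python3 - <<'E'
from h import *
a=shot('scene');b=shot('side')
A=cv2.resize(a['image'][215:335,150:290],None,fx=4,fy=4,interpolation=3)[:300]
B=cv2.resize(b['image'][120:220,130:270],None,fx=4,fy=4,interpolation=3)[:300]
cv2.imwrite('pics/c3.png',np.vstack([A,B]))
E
```

```text
tcp [0.5842 0.1204 0.0896] [-3.141 -0.     0.254] t 5.0667 grip 39.98895227909088
scene shank a-end [0.0903 0.11  ] b 0.0003 ztop 0.111 prong foot z 0.058
scene ring circ [684.6 156.6] 23.1 lsq [687.5 148. ] 21.9
side shank a-end [0.0972 0.1053] b -0.0022 ztop 0.11 prong foot z 0.057
side ring circ [683.7 147.5] 30.7 lsq [682.6 148.4] 26.1
```

View pics/c3.png

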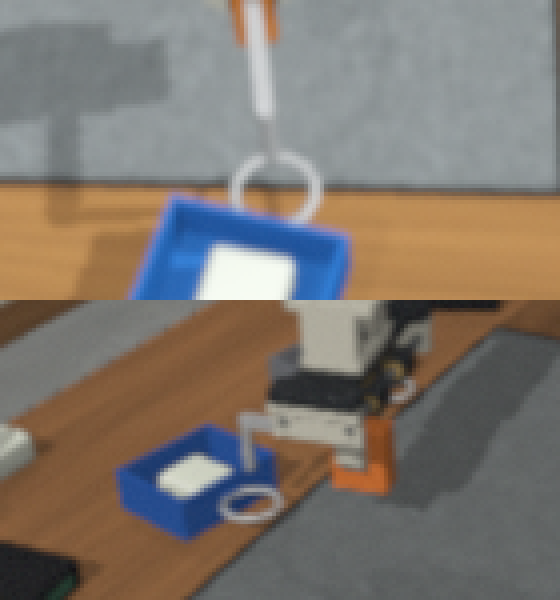

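The crops show the prong foot at scene (217.5,253.8) and side (192.2,162.5), above the ring centred at scene (218.8,262) and side (192.8,170.8). I'll compare the two by casting rays within each view.

```bash
python3 - <<'E'
from h import *
for n,f,r in(('scene',(217.5,253.8),(218.8,262)),('side',(192.2,162.5),(192.8,170.8))):
    c=shot(n);print(n,onplane(c,[f],.0585)[0].round(4),onplane(c,[r],.022)[0].round(4))
E
```

```text
scene [0.6836 0.1442 0.0585] [0.6848 0.145  0.022 ]
side [0.6776 0.1486 0.0585] [0.6818 0.1457 0.022 ]
```

>>> carry_out([
  [0, 0, 0.5, 0, 0, 0, 0],
  [0, 0, 0.8, 0, 0, 0, 0],
  [0, 0, 0.8, 0, 0, 0, 0],
  [0, 0, 0.8, 0, 0, 0, 0],
  [0, 0, 0.8, 0, 0, 0, 0],
  [0, 0, 0.8, 0, 0, 0, 0],
  [0, 0, 0.5, 0, 0, 0, 0],
  [0, 0, 0, 0, 0, 0, 0],
])

```text
time: 6.03
tool_pos: [0.5821, 0.1179, 0.039]
tool_rot: [-3.141, 0.003, 0.252]
contact_force: [-0.5, -0.0, -2.2]
opening: 0.0258
grip_force: 40.0
```

```bash
python3 f.py
```

```text
tcp [0.5821 0.1179 0.039 ] [-3.141e+00  3.000e-03  2.520e-01] t 6.0333 grip 39.988701939582825
scene shank a-end [0.0906 0.1279] b -0.0001 ztop 0.06 prong foot z 0.008
scene tray [757.7 134.1] [108.4  89.3] -8.6 ring pred [687.5 144.7]
scene ring circ [684.7 155.3] 23.6 lsq [687.4 147.7] 22.2
side shank a-end [0.0985 0.1264] b -0.0029 ztop 0.061 prong foot z 0.013
side tray [752.9 135.3] [111.6  93.3] -9.6 ring pred [682.9 147.2]
side ring circ [683.7 147.5] 30.7 lsq [682.1 148.7] 22.8
```

>>> carry_out([
  [-0.5, -0.12, 0, 0, 0, 0, 0],
  [-0.5, -0.13, 0, 0, 0, 0, 0],
  [-0.5, -0.12, 0, 0, 0, 0, 0],
  [-0.7, -0.18, 0, 0, 0, 0, 0],
  [-0.7, -0.18, 0, 0, 0, 0, 0],
  [-0.7, -0.18, 0, 0, 0, 0, 0],
  [-0.7, -0.18, 0, 0, 0, 0, 0],
  [-0.7, -0.18, 0, 0, 0, 0, 0],
])

```text
time: 6.8
tool_pos: [0.5311, 0.1178, 0.0411]
tool_rot: [3.141, -0.001, 0.252]
contact_force: [1.9, -0.6, -1.0]
opening: 0.0256
grip_force: 40.0
```

```bash
python3 f.py
```

```text
tcp [0.5311 0.1178 0.0411] [ 3.141e+00 -1.000e-03  2.520e-01] t 6.8 grip 39.98919367790222
scene shank a-end [0.1    0.1204] b 0.0001 ztop 0.063 prong foot z 0.007
scene tray [720.3 136. ] [110.4  91.4] -6.6 ring pred [649.8 144.1]
scene ring circ [646.2 158.5] 22.9 lsq [648.8 154.2] 17.5
side shank a-end [0.0976 0.1079] b -0.0048 ztop 0.062 prong foot z 0.008
side tray [713.1 138.2] [109.4  87.6] -7.0 ring pred [642.6 146.9]
side ring circ [644.4 147.7] 30.8 lsq [643.9 149.9] 24.2
```

>>> carry_out([
  [-0.7, -0.18, 0.1, 0, 0, 0, 0],
  [-0.7, -0.18, 0.1, 0, 0, 0, 0],
  [-0.7, -0.18, 0, 0, 0, 0, 0],
  [-0.7, -0.18, 0, 0, 0, 0, 0],
  [-0.7, -0.18, 0, 0, 0, 0, 0],
  [-0.7, -0.18, 0, 0, 0, 0, 0],
  [-0.7, -0.18, 0, 0, 0, 0, 0],
  [-0.7, -0.18, 0, 0, 0, 0, 0],
])

```text
time: 7.57
tool_pos: [0.473, 0.1178, 0.0388]
tool_rot: [3.141, -0.0, 0.252]
contact_force: [3.3, 0.6, -0.4]
opening: 0.0258
grip_force: 40.0
```

>>> carry_out([
  [-0.7, -0.18, 0, 0, 0, 0, 0],
  [-0.7, -0.18, 0, 0, 0, 0, 0],
  [-0.7, -0.18, 0, 0, 0, 0, 0],
  [-0.7, -0.18, 0, 0, 0, 0, 0],
  [-0.7, -0.18, 0, 0, 0, 0, 0],
  [-0.7, -0.18, 0, 0, 0, 0, 0],
  [-0.6, -0.15, 0, 0, 0, 0, 0],
  [-0.5, -0.13, 0, 0, 0, 0, 0],
])

```text
time: 8.23
tool_pos: [0.4181, 0.1177, 0.0387]
tool_rot: [3.142, 0.0, 0.252]
contact_force: [2.9, -0.3, -0.7]
opening: 0.0257
grip_force: 40.0
```

```bash
python3 f.py
```

```text
tcp [0.4181 0.1177 0.0387] [3.142 0.    0.252] t 8.2333 grip 39.98938858509064
scene shank a-end [0.1004 0.1123] b 0.0003 ztop 0.06 prong foot z 0.007
scene tray [607.4 139.3] [109.6  94.7] -4.1 ring pred [536.6 144.4]
scene ring circ [538.8 146.1] 27.1 lsq [540.1 146.3] 23.2
side shank a-end [0.0971 0.1117] b -0.0045 ztop 0.059 prong foot z 0.005
side tray [602.9 141.2] [113.2  88.7] -4.4 ring pred [532.1 146.6]
side ring circ [532.5 148.8] 29.7 lsq [532.  149.3] 24.0
```

The ring is at about (0.535, 0.146), which is about 33 mm in the mat's x, within the 60 mm limit. I'll centre the prong in the ring and lift it out.

>>> carry_out([
  [0.4, 0.1, 0, 0, 0, 0, 0],
  [0.4, 0.1, 0, 0, 0, 0, 0],
  [0.4, 0.1, 0, 0, 0, 0, 0],
  [0.1, 0, 0, 0, 0, 0, 0],
  [0, 0, -0.5, 0, 0, 0, 0],
  [0, 0, -1, 0, 0, 0, 0],
  [0, 0, -1, 0, 0, 0, 0],
  [0, 0, -1, 0, 0, 0, 0],
])

```text
time: 9.0
tool_pos: [0.4319, 0.118, 0.0742]
tool_rot: [-3.142, 0.001, 0.252]
contact_force: [0.4, 0.0, -1.1]
opening: 0.0258
grip_force: 40.0
```

>>> carry_out([
  [0, 0, -1, 0, 0, 0, 0],
  [0, 0, -1, 0, 0, 0, 0],
  [0, 0, -0.5, 0, 0, 0, 0],
  [0, 0, 0, 0, 0, 0, 0],
  [0, 0, 0, 0, 0, 0, 0],
  [0, 0, 0, 0, 0, 0, 0],
  [0, 0, 0, 0, 0, 0, 0],
  [0, 0, 0, 0, 0, 0, 0],
])

```text
time: 9.67
tool_pos: [0.4319, 0.118, 0.0982]
tool_rot: [-3.141, 0.001, 0.252]
contact_force: [0.2, 0.4, -2.5]
opening: 0.0256
grip_force: 40.0
```

```bash
python3 f.py
```

```text
tcp [0.4319 0.118  0.0982] [-3.141e+00  1.000e-03  2.520e-01] t 9.6667 grip 39.98871445655823
scene shank a-end [0.0956 0.1105] b 0.0005 ztop 0.119 prong foot z 0.065
scene tray [607.1 139.6] [109.7  91.1] -5.2 ring pred [536.3 146. ]
scene ring circ [536.2 146.2] 26.9 lsq [537.5 145.8] 24.3
side shank a-end [0.0995 0.1085] b -0.0042 ztop 0.12 prong foot z 0.069
side tray [602.4 142. ] [113.3  86.6] -3.5 ring pred [531.6 146.3]
side ring circ [532.5 148.8] 29.7 lsq [531.6 149. ] 26.5
```

>>> carry_out([
  [-0.3, 1, 0, 0, 0, 0, 0],
  [-0.6, 2.4, 0, 0, 0, 0, 0],
  [-0.6, 2.4, 0, 0, 0, 0, 0],
  [-0.6, 2.4, 0, 0, 0, 0, 0],
  [-0.6, 2.4, 0, 0, 0, 0, 0],
  [-0.6, 2.4, 0, 0, 0, 0, 0],
  [-0.6, 2.4, 0, 0, 0, 0, 0],
  [-0.3, 1, 0, 0, 0, 0, 0],
])

```text
time: 10.43
tool_pos: [0.4324, -0.0542, 0.0988]
tool_rot: [3.141, -0.0, 0.25]
contact_force: [-0.1, 0.1, -2.2]
opening: 0.0254
grip_force: 40.0
```

>>> carry_out([
  [0, 0, 0.5, 0, 0, 0, 0],
  [0, 0, 1.2, 0, 0, 0, 0],
  [0, 0, 1.2, 0, 0, 0, 0],
  [0, 0, 1.2, 0, 0, 0, 0],
  [0, 0, 1.2, 0, 0, 0, 0],
  [0, 0, 0.7, 0, 0, 0, 0],
  [0, 0, 0.3, 0, 0, 0, 0],
  [0, 0, 0, 0, 0, 0, 0],
])

```text
time: 11.1
tool_pos: [0.432, -0.0506, 0.0351]
tool_rot: [-3.141, 0.001, 0.252]
contact_force: [-0.8, -0.9, -0.9]
opening: 0.0258
grip_force: 40.0
```

>>> carry_out([
  [0, 0, 0.2, 0, 0, 0, 0],
  [0, 0, 0.1, 0, 0, 0, 0],
  [0, 0, 0, 0, 0, 0, 0],
  [0, 0, 0, 0, 0, 0, 0],
  [0, 0, 0, 0, 0, 0, 0],
  [0, 0, 0, 0, 0, 0, 0],
  [0, 0, 0, 0, 0, 0, 0],
  [0, 0, 0, 0, 0, 0, 0],
])

```text
time: 11.77
tool_pos: [0.4324, -0.0513, 0.0328]
tool_rot: [3.141, -0.0, 0.252]
contact_force: [0.6, -0.4, -1.2]
opening: 0.0256
grip_force: 40.0
```

Still about 2 mm above the desk with no contact yet, so I'll ease down and then open.

>>> carry_out([
  [0, 0, 0.1, 0, 0, 0, 0],
  [0, 0, 0.05, 0, 0, 0, 0],
  [0, 0, 0.05, 0, 0, 0, 0],
  [0, 0, 0, 0, 0, 0, 0],
  [0, 0, 0, 0, 0, 0, 0],
  [0, 0, 0, 0, 0, 0, 0],
  [0, 0, 0, 0, 0, 0, 0],
  [0, 0, 0, 0, 0, 0, 0],
])

```text
time: 12.43
tool_pos: [0.4324, -0.0512, 0.0307]
tool_rot: [3.142, 0.0, 0.252]
contact_force: [-0.8, 0.1, -1.9]
opening: 0.0258
grip_force: 40.0
```

>>> carry_out([
  [0, 0, 0, 0, 0, 0, 1],
  [0, 0, 0, 0, 0, 0, 1],
  [0, 0, 0, 0, 0, 0, 1],
  [0, 0, 0, 0, 0, 0, 1],
  [0, 0, 0, 0, 0, 0, 1],
  [0, 0, 0, 0, 0, 0, 1],
  [0, 0, 0, 0, 0, 0, 1],
  [0, 0, 0, 0, 0, 0, 1],
])

```text
time: 13.1
tool_pos: [0.4324, -0.0512, 0.0307]
tool_rot: [3.141, -0.0, 0.252]
contact_force: [0.6, -0.1, -0.3]
opening: 0.0744
grip_force: 0.0
```

>>> carry_out([
  [0, 0, 0, 0, 0, 0, 1],
  [0, 0, -0.5, 0, 0, 0, 1],
  [0, 0, -1.5, 0, 0, 0, 1],
  [0, 0, -2.5, 0, 0, 0, 1],
  [0, 0, -2.5, 0, 0, 0, 1],
  [0, 0, -2.5, 0, 0, 0, 1],
  [0, 0, -2.5, 0, 0, 0, 1],
  [0, 0, 0, 0, 0, 0, 1],
])

```text
time: 13.77
tool_pos: [0.4348, -0.0518, 0.1553]
tool_rot: [3.137, -0.007, 0.252]
contact_force: [0.3, -0.2, -1.0]
opening: 0.0916
grip_force: 0.0
```

```bash
python3 m.py | grep -E '==|orange|light|blue|mat|top' ; python3 f.py | grep -E 'tcp|ring'; python3 -c "
from h import *
shot('scene','s9')"
```

```text
== scene
orange [274 131  11  22 173] med [0.275 0.267 0.05 ] zmax [0.05  0.059]
  top rect (array([257.3, 268.3]), array([24.1, 44.5]), 77.3) pix top->plane [0.259 0.268 0.057]
orange [160 166   9  22  89] med [ 0.439 -0.047  0.057] zmax [0.057 0.06 ]
  top rect (array([435.6, -48.2]), array([44. , 19.6]), 16.1) pix top->plane [ 0.436 -0.048  0.057]
blue [269   0   4  20  50] med [-0.81   0.174 -0.068] zmax [-0.068 -0.028]
  top rect (array([-807.5,  168.2]), array([10. ,  6.5]), 89.8) pix top->plane [-0.808  0.168 -0.03 ]
blue [  0 191  22   9 122] med [ 0.521 -0.472  0.01 ] zmax [0.01  0.013]
  top rect (array([ 521.1, -475.3]), array([70. , 20.9]), 84.9) pix top->plane [ 0.522 -0.472  0.01 ]
blue [ 196  215   49   41 1041] med [0.604 0.132 0.02 ] zmax [0.02  0.039]
  top rect (array([606.5, 139.6]), array([109.5,  90.7]), 85.7) pix top->plane [0.612 0.14  0.037]
blue [100 286  13   8  66] med [ 0.779 -0.105  0.02 ] zmax [0.02  0.022]
  top rect (array([ 778.9, -104.8]), array([30.2, 12.9]), 75.5) pix top->plane [ 0.779 -0.105  0.02 ]
light [  2 170  14   4  19] [ 0.438 -0.517  0.
[... 2400 characters left out ...]
45.4]), array([53.9, 89.8]), 77.9)
light [220 178  17  10  68] [0.533 0.148 0.022] zrange [0.018 0.022 0.026] (array([532.4, 145.3]), array([51.6, 55.8]), 3.8)
light [117 180  32  15 250] [0.79  0.327 0.027] zrange [0.022 0.027 0.029] (array([798.2, 323.5]), array([105.1,  55. ]), 1.9)
mat [ 167  127  159  109 7650] (array([514.7,  -6.2]), array([341.3, 639.2]), 3.8)
tcp [ 0.4328 -0.0513  0.1517] [ 3.14e+00 -2.00e-03  2.52e-01] t 13.8667 grip 0.0
scene tray [606.8 139.6] [109.2  92. ] -4.6 ring pred [536.  145.3]
scene ring circ [536.2 146.2] 26.9 lsq [537.5 145.8] 24.3
side tray [603.5 142.1] [110.6  90.5] -3.9 ring pred [532.7 146.9]
side ring circ [532.1 149.3] 29.2 lsq [531.5 149. ] 26.5
```

View pics/s9.png

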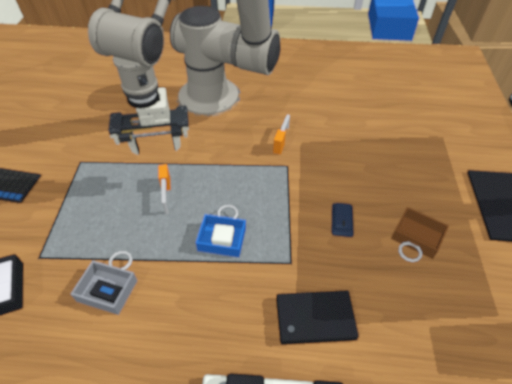

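The blue tray (221,235) and its ring (229,212) lie wholly on the mat. The hook stands upright at (164,180), the grey tray has not moved, and the gripper is clear.

```bash
python3 -c "
from cell import robot
print(robot.hand_in())"
```

```text
the job is handed in; nothing more can be done
None
```

I dragged the blue tray wholly onto the mat with the hook (ring centre at about 33 mm in mat x), stood the hook back on the desk clear of it, left the grey tray unmoved and handed the job in after about 14 s of the 45 s allowed; no verdict was returned.

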